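Milk thermometer into the pitcher

TASK

Get ready to steam milk: pull the dial thermometer (thin steel stem with a round flat dial on top) straight up out of the wooden tool block and stand it in the steel milk pitcher. Lower it in until its tip is at the bottom before you let go, do not drop it in; it may then lean against the rim. Leave the spoon and the spatula in the block and the pitcher standing where it is.

Things in the scene. Friction and masses are not known exactly. Their poses are not given: they have to be found in the camera images.
- thermometer: Loose steel thermometer, 50 g, 144 mm long, upright (within 4 degrees) in a bore of the block. On top a level round dial, 42 mm wide, 14 mm thick, white face up; under it a hub 12 mm wide, 10 mm high, then a stem 6 mm thick. Origin: the dial's centre, 147 mm above the counter at the start; z along the stem, up. Pinched across the dial there, it hangs plumb.
- thermometer_tip (a point): The lower end of the thermometer's stem, 137 mm below the centre of the dial; at the start it stands on the floor of its bore, 60 mm deep in the block.
- tool_block: Wooden block, fixed, 60 mm (its x) by 170 mm (its y), 70 mm high; origin at the centre of its underside, z up. Three bores 9 mm wide, 60 mm deep, in a row along its y at -55, 0 and +55 mm, hold thermometer, spoon and spatula in any order; fingers set either side of the dial along the block's x are clear of the neighbours.
- milk_pitcher: Open round steel pitcher, loose, 0.5 kg, 98 mm high; origin at the centre of its underside, z up. Belly 90 mm across; mouth 74 mm across inside, neck 70 mm inside at 75 mm height; inner floor 4 mm above its underside. Handle on its +x side, below the rim, reaching 73 mm from the axis; small lip at -x.
- bar_spoon: Bystander: steel spoon, loose, standing in another bore of the block with its flat oval bowl up, 138 mm long, bowl 28 mm wide, top 148 mm above the counter. Origin at the lower end of its stem.
- jar_spatula: Bystander: spatula, loose, standing in the remaining bore with its flat rectangular grey blade up, 135 mm long, blade 28 mm wide and 8 mm thick, top 145 mm above the counter. Origin at the lower end of its stem.
Mind the look-alikes: they are no part of the job. Of the things like the thermometer, leave any that is blue; of the rest the smaller one is meant.

How it is judged:
By the outcome, as a careful person would: the job done as asked, in the order asked, and still so for the second after the job is handed in, with the robot touching nothing.
It also fails if it takes over 42 s, if anything falls off the work surface, if the arm or the gripper's body presses on something with over 40 N, if the wrist force passes 120 N, or if a joint passes its speed limit or range.

ROBOT

A 7-joint arm with a two-finger parallel gripper is mounted at the origin on a cart in front of the work surface, level with it; the furniture and walls round the work are solid. World frame = base frame: x ahead of the robot, y to its left, z up, the work surface at z = 0. Lengths are in m, angles in rad, forces in N, time in s.
With the tool pointing down it reaches from about 0.4 to 0.875 m from the base axis. Payload 19.3 kg.
Tool frame: the origin (TCP) lies on the mounting face of the last link; the fingertips stand 173 mm ahead of it and the grasp point (between the pads) lies 155 mm ahead of it (bot.grip_point_offset is the distance from the TCP to the grasp point, in m); z points along the fingers, y is the line along which they close (so a half turn about z gives the same grasp; the last joint's range is limited). The gripper opens to 85 mm and grips with 20 to 120 N. Pads are 22 mm wide; open, the fingers measure 114 mm over their backs; the gripper's body (76 mm by 85 mm) begins 54 mm behind the grasp point. The pads swing forward as they close: fully open they stand 13 mm farther back than shut.
Start: joints at [1.237, 0.521, -0.036, 1.599, 0.021, 1.021, -0.113], TCP at [0.163, -0.603, 0.405] pointing down, gripper open.
Joint ranges: [-2.91, 2.91], [-0.3, 2.13], [-1.5, 1.42], [0.17, 2.43], [-1.26, 4.41], [0.16, 1.93], [-2.52, 2.52]. Speed limits (rad/s): [1.89, 1.89, 2.39, 2.39, 3.01, 3.01, 3.01].

INTERFACE

Orientations are given as [roll, pitch, yaw] about the fixed x, y, z axes, in that order (R = Rz(yaw) Ry(pitch) Rx(roll)).
In Python, from workcell import bot gives the robot as it stands.
- The arm moves only by the tool arm_command, never from a script. Its argument "deltas" is a list of rows, each a list of 3 entries, a list of its own where there are three numbers: the shift along the tool's x, y, z in cm, then the turn, a rotation vector about the tool's x, y, z in rad, then the finger opening in cm, from 0 to 8.54. In form: [[[tx, ty, tz], [rx, ry, rz], claw], ...]. A call has 1 to 20 rows; each row shifts and turns the commanded pose from where the row before left it, along the tool's axes as they then stand; what a row does not reach is not made up. A row lasts 1/10 s, in which the tool goes at most 50 mm and 8.59 degrees, less where a joint would pass 70% of its speed; a pose out of reach is approached as far as the arm can. A call with a gripper value outside its range is refused whole. The fingers move at their own pace and stop on an object; "newtons" is the grip in N (left out, the last holds). Time passes only in rows, so rows that do not move let the fingers close. It gives the time, the measured TCP pose, the force, the opening and the grip force at its end, in the units of the state.
- bot.observe(): the state, without advancing time (a new reading comes with each control period).
- bot.grab_frame(name): name is "side" or "top"; returns a dict with "frame" (384x512x3 uint8, red, green, blue), "K" (3x3 intrinsics, pixels), "rvec" (rotation vector, rad) and "tvec" (3), from world to camera coordinates, as OpenCV has them. Camera axes: x right, y down, z forward; pixel columns grow to the right and rows downward; lengths in m; the calibration is good to about 2 mm. A picture is of the moment at which its call begins. There is no depth.
- bot.job_done(): hands the job in; it is judged then, once.
Trained networks look in a picture, given as the dict that the camera call returned (one of the last four; its "shot" number tells which), for a name from the list of things; names that differ only in an ending like _2 or _b are one class to them, and where a whole thing is asked for, a point or a joint stands for the part that bears it (a point fixed in the world has none). Each returns a list of dicts, best first, with "p" (0 to 1); they miss things now and then, are a little off and sometimes report something else, mostly with a low value. They report only what shows in the picture. A call takes as long as a camera call. They do not tell look-alikes from the thing itself.
- bot.find_in(name, picture): "rect" ([left, top, width, height] in pixels, round what is visible of it).
- bot.mark_of(name, picture): "at" ([column, row] in pixels: a listed point, or the origin of a listed thing).
The state is a dict: "clock": time; "qpos": joint angles; "qd": joint speeds; "joint_efforts": joint torques, N m; "position": TCP position; "tool_rot": TCP orientation; "force": force on the tool from outside, world axes, zero at the start; "moment": the same for the moment, N m; "grip_width": finger opening in m; "finger_force": force on a finger pad.
Only numpy, scipy, OpenCV 4.12 (cv2) and the standard library are available. Lean on these libraries where they do the work, as an engineer would, in place of code of your own. Each camera call takes 0.05 s, during which the arm holds its last target. There are 200 camera calls.

## Working session

There is one attempt and no reset: what is moved stays moved. The work goes in short steps, Python scripts to look and compute and a tool call to move; the robot and the scene stay as the last step left them, time stands still between calls to the robot, and variables do not carry over. Pictures are saved under pics/ and viewed, at most 10 in all, crops included, and the job is handed in when it is done.

Besides the shell and the picture viewer there is one more tool, called as name(argument=value, ...) on one line, values as JSON. arm_command: Moves the arm, as the interface text tells. Its arguments: {"type":"object","properties":{"deltas":{"type":"array","items":{"type":"array"}},"newtons":{"type":"number"}},"required":["deltas"]}

```bash
mkdir -p pics
cat > h.py <<'E'
import numpy as np, cv2
from workcell import bot
def P(f):
    R=cv2.Rodrigues(np.array(f["rvec"],float))[0]; return np.array(f["K"],float),R,np.array(f["tvec"],float).ravel()
def onz(f,px,z):
    K,R,t=P(f); d=R.T@np.linalg.inv(K)@np.array([px[0],px[1],1.]); c=-R.T@t
    return c+d*(z-c[2])/d[2]
def proj(f,p):
    K,R,t=P(f); q=K@(R@np.array(p,float)+t); return q[:2]/q[2]
def save(f,n): cv2.imwrite("pics/"+n,cv2.cvtColor(f["frame"],cv2.COLOR_RGB2BGR))
def tri(fs,pxs):
    A=[]
    for f,u in zip(fs,pxs):
        K,R,t=P(f); M=K@np.c_[R,t]; A+= [u[0]*M[2]-M[0],u[1]*M[2]-M[1]]
    v=np.linalg.svd(np.array(A))[2][-1]; return v[:3]/v[3]
E
python3 - <<'E'
from h import *
np.set_printoptions(precision=4,suppress=True)
ims=[]
for n in("top","side"):
    f=bot.grab_frame(n); ims.append(f["frame"])
    for o,z in(("thermometer",.147),("tool_block",0),("milk_pitcher",0),("bar_spoon",.01),("jar_spatula",.01)):
        for d in bot.mark_of(o,f)[:4]: print(n,o,np.round(d["at"]),round(d["p"],2),onz(f,d["at"],z)[:2])
        for d in bot.find_in(o,f)[:4]: print("   rect",np.round(d["rect"]),round(d["p"],2))
    save(f,n+"0.png")
print(bot.observe())
E
```

```text
top thermometer [149. 145.] 0.93 [ 0.6051 -0.0347]
top thermometer [202. 152.] 0.76 [ 0.5894 -0.1378]
top thermometer [175. 205.] 0.73 [ 0.4874 -0.0849]
   rect [193. 144.  17.  21.] 0.9
   rect [132. 129.  37.  37.] 0.87
   rect [166. 191.  19.  22.] 0.73
top tool_block [210. 209.] 0.96 [ 0.4938 -0.136 ]
   rect [164. 191.  85.  36.] 0.76
top milk_pitcher [305. 196.] 0.78 [ 0.5164 -0.3484]
   rect [287. 173.  52.  49.] 0.92
top bar_spoon [209. 212.] 0.42 [ 0.4843 -0.1344]
   rect [198. 205.  11.   3.] 0.42
top jar_spatula [234. 213.] 0.49 [ 0.4812 -0.1908]
   rect [166. 190.  84.  36.] 0.27
side thermometer [197. 198.] 0.74 [ 0.5877 -0.1262]
side thermometer [226. 228.] 0.72 [ 0.4959 -0.0852]
side thermometer [161. 195.] 0.6 [ 0.6505 -0.1007]
   rect [188. 191.  29.  69.] 0.92
   rect [139. 183.  42. 102.] 0.86
   rect [216. 217.  23.  47.] 0.68
side tool_block [245. 273.] 0.69 [ 0.4933 -0.1372]
   rect [205. 219.  78.  91.] 0.92
side milk_pitcher [292. 215.] 0.93 [ 0.5015 -0.3457]
side milk_pitcher [247. 272.] 0.28 [ 0.4927 -0.142 ]
   rect [272. 164.  37.  61.] 0.88
   rect [212. 218.  26.  43.] 0.59
   rect [240. 211.  12.  23.] 0.65
   rect [258. 198.  13.  38.] 0.83
{'clock': 1.1, 'qpos': array([ 1.2368,  0.5214, -0.0363,  1.5995,  0.0212,  1.0211, -0.1128]), 'qd': array([-0.0002, -0.0012, -0.0027, -0.0004,  0.0013,  0.0003,  0.0003]), 'joint_efforts': array([  0.001 , -92.6863,   1.9787, -37.0255,   0.018 ,   0.0022,
        -0.    ]), 'position': array([ 0.1629, -0.6034,  0.4047]), 'tool_rot': array([-3.1415,  0.    ,  0.2637]), 'force': array([ 0.4243,  0.2855, -0.1608]), 'moment': array([-0.0262,  0.0372,  0.0369]), 'finger_force': 0.0, 'grip_width': 0.08524322593404153}
```

Run:
```python
import cv2
a=cv2.imread("pics/top0.png")[115:245,120:350]; b=cv2.imread("pics/side0.png")[155:320,130:320]
cv2.imwrite("pics/c1.png",cv2.resize(a,(796,450),interpolation=cv2.INTER_CUBIC))
cv2.imwrite("pics/c2.png",cv2.resize(b,(684,594),interpolation=cv2.INTER_CUBIC))
```

```text
(no output)
```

View pics/c1.png

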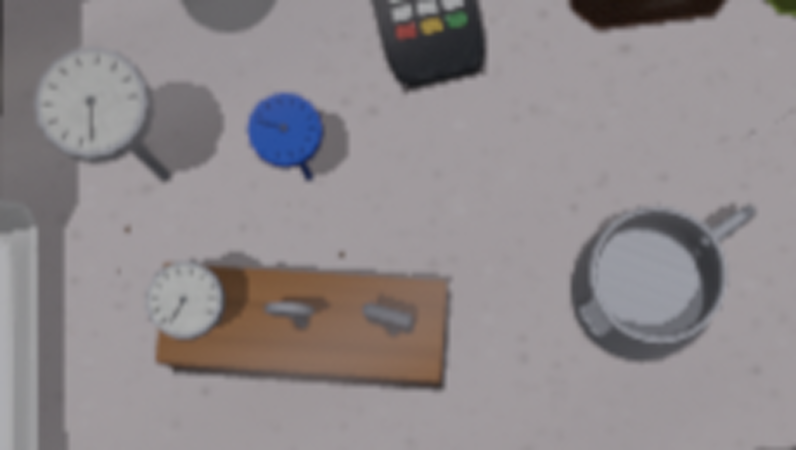

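View pics/c2.png

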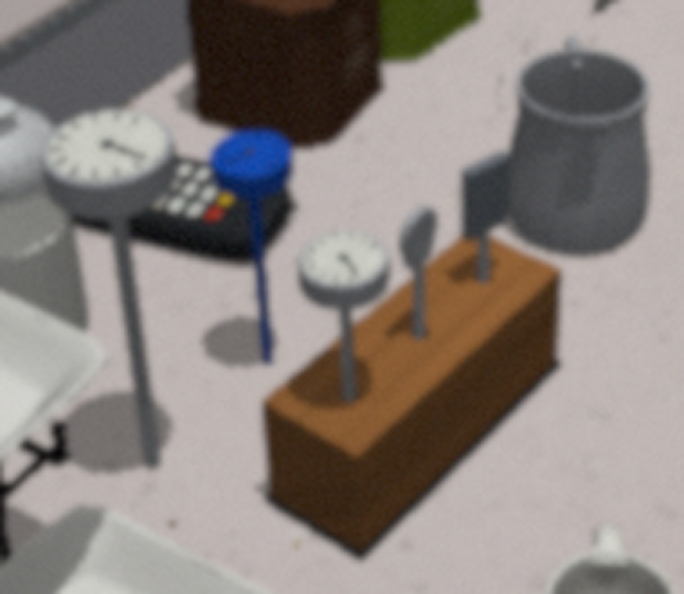

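View pics/top0.png

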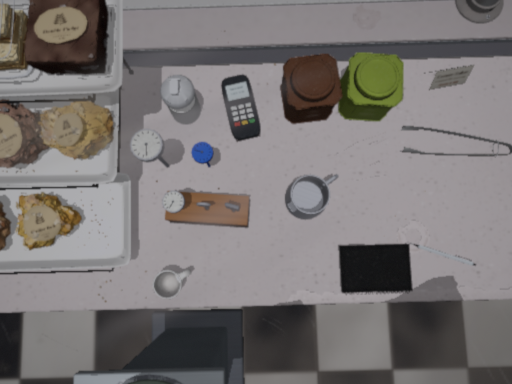

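The thermometer look-alikes in the top picture are the large white one at (147,146), the blue one at (202,153) and the small white one at (175,202), standing in the block at its left end. The small white one is meant: it isn't blue, it is the smaller of the two white ones, and it stands in the block. Both enlarged crops confirm this. The spoon is in the middle bore at about (204,205), the spatula at about (232,206), and the pitcher mouth is at about (309,195).

Run:
```python
from h import *
np.set_printoptions(precision=4,suppress=True)
f=bot.grab_frame("top"); s=bot.grab_frame("side")
def white(f,x0,y0,r):
    im=f["frame"][y0-r:y0+r,x0-r:x0+r]; 
    return im
hsv=cv2.cvtColor(f["frame"],cv2.COLOR_RGB2HSV)
m=((hsv[...,0]>4)&(hsv[...,0]<20)&(hsv[...,1]>90)).astype(np.uint8); k=np.zeros_like(m); k[185:232,158:256]=1; m*=k
pts=np.argwhere(m)[:,::-1].astype(np.float32)
W=np.array([onz(f,p,.07)[:2] for p in pts],np.float32)
r=cv2.minAreaRect(W); print("block top rect",r)
# dial: grey (low sat) pixels in block region, compare with model
for n,g,(x0,x1,y0,y1) in(("top",f,(160,188,186,218)),("side",s,(208,242,214,245))):
    h=cv2.cvtColor(g["frame"],cv2.COLOR_RGB2HSV)[y0:y1,x0:x1]
    print(n); print(h[...,2][::2,::2])
# rim: several hand points via model overlay
big=cv2.resize(f["frame"][160:240,270:350],None,fx=7,fy=7,interpolation=cv2.INTER_CUBIC)
d=cv2.resize(f["frame"][180:230,155:205],None,fx=11.2,fy=11.2,interpolation=cv2.INTER_CUBIC)[:560,:230+10]
def circ(img,c,z,r,o,sc,col):
    for a in np.linspace(0,6.28,60):
        u=proj(f,[c[0]+r*np.cos(a),c[1]+r*np.sin(a),z]); cv2.circle(img,tuple(int(v) for v in (u-o+.5)*sc),1,col,-1)
c=onz(f,(309.3,194.5),.098); print("rim",c, "pitcher marks mean")
circ(big,c,.098,.0385,np.array([270,160]),7,(255,0,0))
c2=onz(f,(173.5,201.7),.154); print("dial",c2)
d=np.ascontiguousarray(d); circ(d,c2,.154,.021,np.array([155,180]),11.2,(255,0,0))
cv2.imwrite("pics/fit.png",np.hstack([big,d])[...,::-1])
print("side proj of dial",proj(s,[c2[0],c2[1],.147]),"rim",proj(s,c))
```

```text
block top rect ((0.4885748624801636, -0.13689552247524261), (0.1687038689851761, 0.06002090126276016), 84.55362701416016)
top
[[161 160 161 160 160 161 160 161 160 160 160 160 161 159]
 [160 160 161 160 161 160 160 159 159 160 159 159 143 115]
 [160 160 161 159 150 150 152 145 128 135 113 113 109 108]
 [159 160 160 150 144 156 163 158 160 136  93  86  86  87]
 [158 159 151 153 148 164 159 162 168 155 148  91  80  80]
 [160 159 155 163 167 170 168 171 170 167 165 130  81  83]
 [160 155 166 161 170 170 168 169 169 168 161 154  79  84]
 [159 148 154 167 167 167 146 162 167 168 155 156  86  84]
 [160 155 166 165 166 169 119 160 167 169 167 162  84  78]
 [160 153 148 156 164 148 154 167 169 166 150 156  78  82]
 [160 152 160 164 157 129 167 169 169 168 163 131  79  87]
 [159 158 155 148 158 165 168 171 171 167 147  81  94 114]
 [161 161 157 135 152 162 165 168 161 138  99 123 126 127]
 [158 158 155 125 125 124 124 121 102 113 120 122 123 123]
 [160 160 152 124 123 123 122 122 124 124 126 125 125 126]
 [159 160 151 124 124 125 126 127 127 127 128 129 130 130]]
side
[[ 31  96 165 187 189 18
[... 554 characters left out ...]
162 147 184 192 194 197 198 189 163 196 193 171 126 153 190]
 [190 190 159 105 144 169 186 183 189 184 174 177 157 116  92 158 191]
 [190 190 166  89  87 109 131 138 143 141 136 118  99  85 101 174 176]
 [189 190 181 127  78  79  82  87  90  91  85  85  82  89 135 162 147]
 [191 189 188 171 124  88  78  81  78  81  83  88 106 139 153 144 140]
 [189 191 191 188 182 158 137 120  94  84 124 148 162 153 140 137 138]
 [190 193 192 190 192 190 186 177 123  92 166 176 155 140 137 138 129]
 [190 192 191 193 190 190 190 184 135  87 140 146 138 137 138 131 101]]
rim [ 0.5068 -0.3451  0.098 ] pitcher marks mean
dial [ 0.4935 -0.0832  0.154 ]
side proj of dial [226.5531 228.8539] rim [292.3151 178.2014]
```

View pics/fit.png

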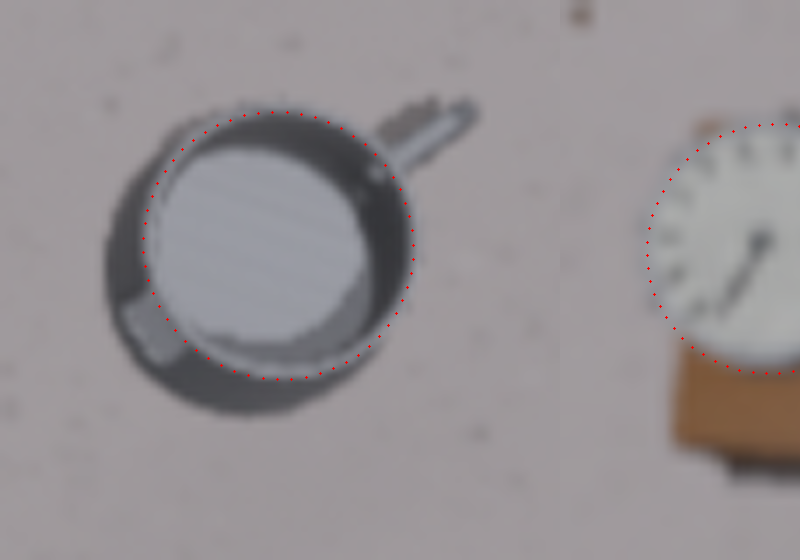

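The red circles sit on the pitcher rim (centre near pixel (309,194.5)) and on the dial (near (173.5,201.5)). The block's geometry puts the bore at (0.494, -0.082), which agrees with the dial. I'll turn the tool first so its fingers close along the block's x.

arm_command(deltas=[[[0,0,0],[0,0,-0.1212],8.5],[[0,0,0],[0,0,-0.1212],8.5],[[0,0,0],[0,0,-0.1212],8.5],[[0,0,0],[0,0,-0.1212],8.5],[[0,0,0],[0,0,-0.1212],8.5],[[0,0,0],[0,0,-0.1212],8.5],[[0,0,0],[0,0,-0.1212],8.5],[[0,0,0],[0,0,-0.1212],8.5],[[0,0,0],[0,0,-0.1212],8.5],[[0,0,0],[0,0,-0.1212],8.5],[[0,0,0],[0,0,0],8.5]])

```text
clock: 2.3
position: [0.1627, -0.6034, 0.4046]
tool_rot: [3.141, -0.0, 1.478]
force: [0.3, 1.3, 0.8]
grip_width: 0.0848
finger_force: 0.0
```

arm_command(deltas=[[[3.43,1.75,0],[0,0,0],8.5],[[3.43,1.75,0],[0,0,0],8.5],[[3.43,1.75,0],[0,0,0],8.5],[[3.43,1.75,0],[0,0,0],8.5],[[3.43,1.75,0],[0,0,0],8.5],[[3.43,1.75,0],[0,0,0],8.5],[[3.43,1.75,0],[0,0,0],8.5],[[3.43,1.75,0],[0,0,0],8.5],[[3.43,1.75,0],[0,0,0],8.5],[[3.43,1.75,0],[0,0,0],8.5],[[3.43,1.75,0],[0,0,0],8.5],[[3.43,1.75,0],[0,0,0],8.5],[[3.43,1.75,0],[0,0,0],8.5],[[3.43,1.75,0],[0,0,0],8.5],[[3.43,1.75,0],[0,0,0],8.5],[[3.43,1.75,0],[0,0,0],8.5],[[0,0,0],[0,0,0],8.5],[[0,0,0],[0,0,0],8.5]])

```text
clock: 4.1
position: [0.494, -0.083, 0.4046]
tool_rot: [-3.141, -0.0, 1.474]
force: [-0.6, -0.1, -0.7]
grip_width: 0.0849
finger_force: 0.0
```

arm_command(deltas=[[[0,0,2],[0,0,0],8.5],[[0,0,2.5],[0,0,0],8.5],[[0,0,2.5],[0,0,0],8.5],[[0,0,2],[0,0,0],8.5],[[0,0,1],[0,0,0],8.5],[[0,0,0.5],[0,0,0],8.5],[[0,0,0],[0,0,0],8.5],[[0,0,0],[0,0,0],8.5]], newtons=30)

```text
clock: 4.9
position: [0.4939, -0.0838, 0.3004]
tool_rot: [3.141, 0.0, 1.475]
force: [-0.2, -0.3, 0.4]
grip_width: 0.085
finger_force: 0.0
```

Run:
```python
from h import *
a=bot.grab_frame("top")["frame"][160:230,140:220]; b=bot.grab_frame("side")["frame"][150:270,180:280]
o=np.hstack([cv2.resize(a,(400,350),interpolation=cv2.INTER_CUBIC),cv2.resize(b,(292,350),interpolation=cv2.INTER_CUBIC)])
cv2.imwrite("pics/g1.png",o[...,::-1])
```

```text
(no output)
```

View pics/g1.png

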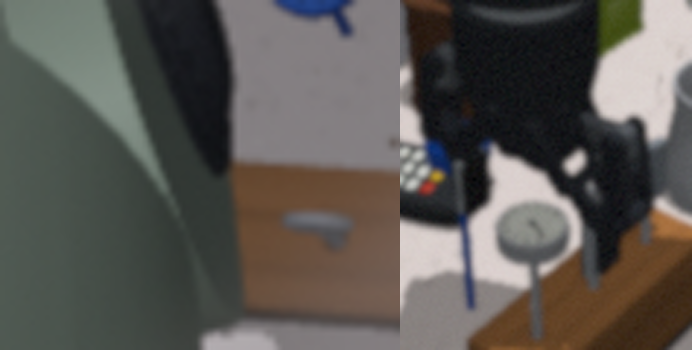

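Run:
```python
from h import *
np.set_printoptions(precision=1,suppress=True)
s=bot.grab_frame("side")
c=lambda u:(u-np.array([180,150]))*np.array([2.92,2.917])+np.array([400,0])
for n,p in(("dial",(.494,-.083,.147)),("grip",(.494,-.084,.147)),("tip-x",(.447,-.079,.14)),("tip+x",(.541,-.088,.14)),("flange",(.494,-.084,.3)),("tip-x lower",(.447,-.079,.128))): print(n,proj(s,p),c(proj(s,p)))
f=bot.grab_frame("top")
for g in (s,f): print([ (np.round(d["at"]),round(d["p"],2)) for d in bot.mark_of("thermometer",g)])
```

```text
dial [226.3 228.8] [535.1 229.9]
grip [226.6 228.5] [536.1 228.9]
tip-x [249.1 243.4] [601.7 272.5]
tip+x [205.5 221.1] [474.3 207.5]
flange [223.  146.8] [525.6  -9.3]
tip-x lower [249.1 249. ] [601.8 288.8]
[(array([158., 199.]), 0.97), (array([225., 228.]), 0.65), (array([198., 199.]), 0.44)]
[(array([199., 153.]), 0.58)]
```

The side view shows the dial at crop (533,235) between the two fingertips, at about (602,265) and (472,207), which matches the projection. Closing now.

arm_command(deltas=[[[0,0,0],[0,0,0],3.6],[[0,0,0],[0,0,0],3.6],[[0,0,0],[0,0,0],3.6],[[0,0,0],[0,0,0],3.6],[[0,0,0],[0,0,0],3.6],[[0,0,0],[0,0,0],3.6],[[0,0,0],[0,0,0],3.6],[[0,0,0],[0,0,0],3.6]], newtons=30)

```text
clock: 6.0
position: [0.4938, -0.0836, 0.2997]
tool_rot: [3.141, -0.0, 1.476]
force: [0.2, 0.2, 1.4]
grip_width: 0.0409
finger_force: 30.1
```

arm_command(deltas=[[[0,0,-0.5],[0,0,0],3.6],[[0,0,-1],[0,0,0],3.6],[[0,0,-1],[0,0,0],3.6],[[0,0,-1],[0,0,0],3.6],[[0,0,-1],[0,0,0],3.6],[[0,0,-1],[0,0,0],3.6],[[0,0,-1],[0,0,0],3.6],[[0,0,-1.5],[0,0,0],3.6],[[0,0,-1.5],[0,0,0],3.6],[[0,0,-1.5],[0,0,0],3.6],[[0,0,-1.5],[0,0,0],3.6],[[0,0,-1.5],[0,0,0],3.6],[[0,0,-1.5],[0,0,0],3.6],[[0,0,-1.5],[0,0,0],3.6],[[0,0,-0.5],[0,0,0],3.6],[[0,0,0],[0,0,0],3.6],[[0,0,0],[0,0,0],3.6]])

```text
clock: 7.7
position: [0.4936, -0.0837, 0.4742]
tool_rot: [-3.141, -0.0, 1.476]
force: [0.7, 0.3, -0.8]
grip_width: 0.0409
finger_force: 30.4
```

Run:
```python
from h import *
np.set_printoptions(precision=4,suppress=True)
s=bot.grab_frame("side")
for n in("thermometer","thermometer_tip"): print([ (np.round(d["at"]),round(d["p"],2)) for d in bot.mark_of(n,s)])
print(proj(s,(.494,-.0835,.327)),proj(s,(.494,-.0835,.19)))
o=s["frame"][90:290,130:330]; cv2.imwrite("pics/l1.png",cv2.resize(o,(600,600),interpolation=cv2.INTER_CUBIC)[...,::-1])
```

```text
[(array([200., 199.]), 0.86), (array([158., 200.]), 0.76), (array([224., 133.]), 0.64)]
[(array([170., 285.]), 0.92), (array([201., 254.]), 0.88), (array([222., 210.]), 0.65)]
[222.0919 130.2399] [225.5091 207.6893]
```

View pics/l1.png

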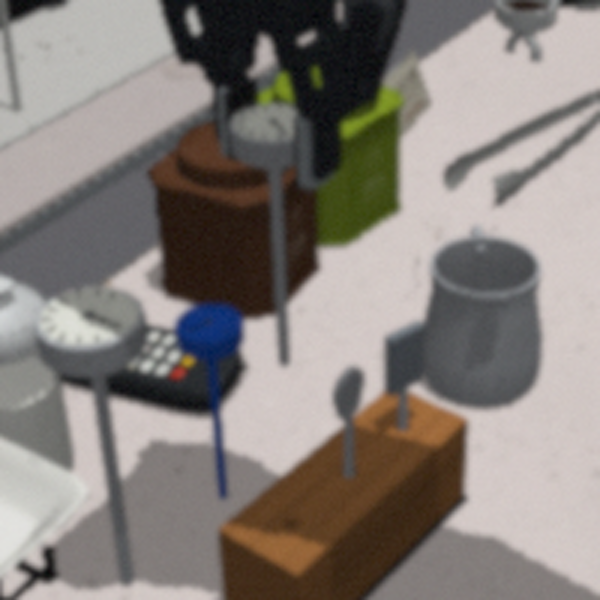

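The thermometer hangs plumb in the gripper, with its tip at crop (286,362), clear of the spoon and spatula, which are still in the block. Next I carry it over the pitcher, with the tip 24 mm off the axis on the -y side.

arm_command(deltas=[[[-1,0.14,0],[0,0,0],3.6],[[-1.5,0.2,0],[0,0,0],3.6],[[-2,0.27,0],[0,0,0],3.6],[[-2.5,0.34,0],[0,0,0],3.6],[[-2.5,0.34,0],[0,0,0],3.6],[[-2.5,0.34,0],[0,0,0],3.6],[[-2.5,0.34,0],[0,0,0],3.6],[[-2.5,0.34,0],[0,0,0],3.6],[[-2.5,0.34,0],[0,0,0],3.6],[[-2.5,0.34,0],[0,0,0],3.6],[[-2,0.27,0],[0,0,0],3.6],[[-2,0.26,0],[0,0,0],3.6],[[-1.5,0.2,0],[0,0,0],3.6],[[-1.3,0.1,0],[0,0,0],3.6],[[0,0,0],[0,0,0],3.6],[[0,0,0],[0,0,0],3.6],[[0,0,0],[0,0,0],3.6]])

```text
clock: 9.55
position: [0.5047, -0.3731, 0.4749]
tool_rot: [3.141, -0.0, 1.477]
force: [-0.3, -0.4, -0.8]
grip_width: 0.0406
finger_force: 30.4
```

Run:
```python
from h import *
np.set_printoptions(precision=4,suppress=True)
f=bot.grab_frame("top");s=bot.grab_frame("side")
p=bot.observe()["position"];print(p)
for n in("thermometer","thermometer_tip","milk_pitcher"):
  for g in(s,f): print(n,[ (np.round(d["at"]),round(d["p"],2)) for d in bot.mark_of(n,g)])
print(proj(s,(p[0],p[1],p[2]-.29)),proj(s,(.507,-.3455,.098)),proj(s,(.507,-.3455,0)))
a=f["frame"][140:240,250:370]; o=s["frame"][100:240,240:340]; cv2.imwrite("pics/m1.png",np.hstack([cv2.resize(o,(400,560),interpolation=cv2.INTER_CUBIC),cv2.resize(a,(400,560),interpolation=cv2.INTER_CUBIC)])[...,::-1])
```

```text
[ 0.5046 -0.3732  0.4749]
thermometer [(array([305.,  73.]), 0.9), (array([159., 199.]), 0.88), (array([202., 199.]), 0.84)]
thermometer [(array([147., 144.]), 0.88), (array([202., 152.]), 0.82), (array([349., 176.]), 0.51)]
thermometer_tip [(array([174., 281.]), 0.92), (array([299., 137.]), 0.89), (array([203., 256.]), 0.87)]
thermometer_tip [(array([167., 167.]), 0.9), (array([210., 162.]), 0.78), (array([331., 188.]), 0.55)]
milk_pitcher [(array([289., 212.]), 0.66)]
milk_pitcher [(array([305., 197.]), 0.85)]
[301.6643 136.9738] [292.34   178.0829] [290.2167 214.4723]
```

View pics/m1.png

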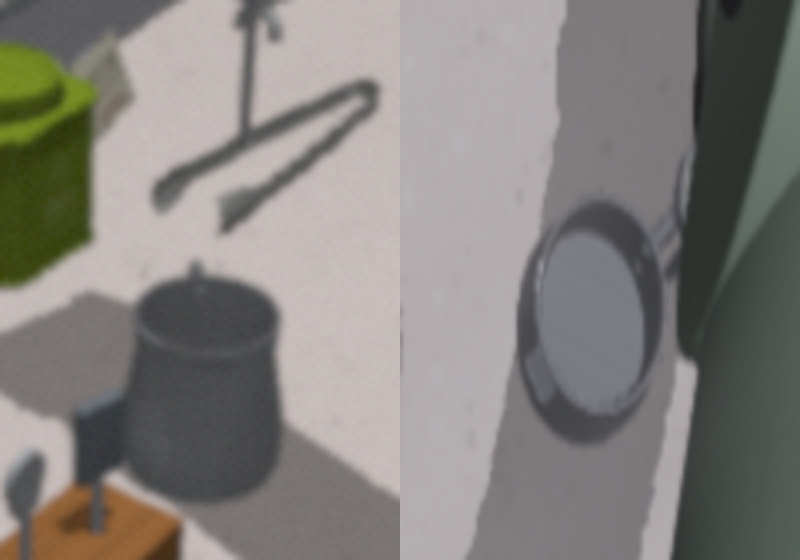

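The stem hangs at side crop (247,140), as projected, and the rim centre at (208,315) matches too. I'll shift 6 mm inward and lower it.

arm_command(deltas=[[[0.6,0,0],[0,0,0],3.6],[[0,0,0],[0,0,0],3.6],[[0,0,1],[0,0,0],3.6],[[0,0,1.5],[0,0,0],3.6],[[0,0,1.5],[0,0,0],3.6],[[0,0,1.5],[0,0,0],3.6],[[0,0,1.5],[0,0,0],3.6],[[0,0,1.5],[0,0,0],3.6],[[0,0,1.5],[0,0,0],3.6],[[0,0,1.5],[0,0,0],3.6],[[0,0,1.5],[0,0,0],3.6],[[0,0,1.2],[0,0,0],3.6],[[0,0,1],[0,0,0],3.6],[[0,0,0.8],[0,0,0],3.6],[[0,0,0.7],[0,0,0],3.6],[[0,0,0.5],[0,0,0],3.6],[[0,0,0],[0,0,0],3.6],[[0,0,0],[0,0,0],3.6]])

```text
clock: 11.75
position: [0.5051, -0.368, 0.3029]
tool_rot: [3.141, 0.0, 1.476]
force: [0.1, 0.6, -0.2]
grip_width: 0.0409
finger_force: 30.4
```

Run:
```python
from h import *
s=bot.grab_frame("side");print(bot.observe()["force"],bot.observe()["position"])
o=s["frame"][100:240,240:340]; cv2.imwrite("pics/d1.png",cv2.resize(o,(400,560),interpolation=cv2.INTER_CUBIC)[...,::-1])
```

```text
[-0.110034    0.50143469 -1.02527982] [ 0.50514456 -0.36803654  0.30309348]
```

View pics/d1.png

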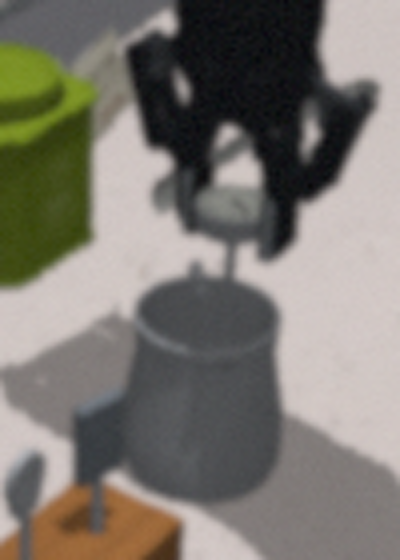

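Run:
```python
from h import *
s=bot.grab_frame("side")
o=cv2.convertScaleAbs(cv2.resize(s["frame"][140:200,265:325],(800,600)[1:]*2,interpolation=cv2.INTER_CUBIC),alpha=1.8)
o2=o.copy(); T=lambda u:tuple(int(v) for v in (u-np.array([265,140])+.5)*10)
for z in(.098,.08,.06): cv2.circle(o,T(proj(s,(.505,-.368,z))),4,(255,0,0),-1)
for a in np.linspace(0,6.28,50): cv2.circle(o,T(proj(s,(.507+.037*np.cos(a),-.3455+.037*np.sin(a),.098))),2,(255,255,0),-1)
cv2.imwrite("pics/d2.png",cv2.resize(np.hstack([o,o2]),(800,400))[...,::-1])
K,R,t=P(s);print(-R.T@t)
```

```text
[0.15508495 0.37559075 0.61394422]
```

View pics/d2.png

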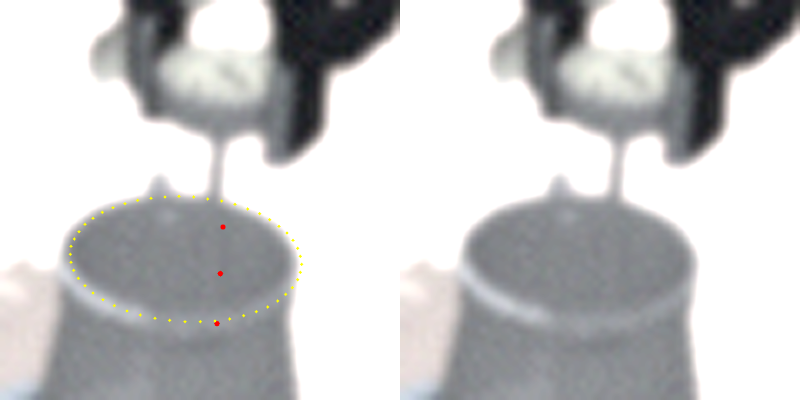

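The stem enters at left-panel (217,195). The projected rim crossing is at (222,227), well inside the rim ellipse, although grey on grey hides the lower stem. I'll feel for the floor.

arm_command(deltas=[[[0,0,0.2],[0,0,0],3.6],[[0,0,0.2],[0,0,0],3.6],[[0,0,0.2],[0,0,0],3.6],[[0,0,0.1],[0,0,0],3.6],[[0,0,0.1],[0,0,0],3.6],[[0,0,0],[0,0,0],3.6],[[0,0,0],[0,0,0],3.6]])

```text
clock: 12.55
position: [0.5051, -0.368, 0.2947]
tool_rot: [3.142, -0.0, 1.476]
force: [0.8, -0.3, -0.3]
grip_width: 0.0407
finger_force: 30.4
```

arm_command(deltas=[[[0,0,0.1],[0,0,0],3.6],[[0,0,0.1],[0,0,0],3.6],[[0,0,0],[0,0,0],3.6]])

```text
clock: 12.85
position: [0.5053, -0.3681, 0.2933]
tool_rot: [3.141, 0.001, 1.476]
force: [-1.4, -0.6, 8.4]
grip_width: 0.0411
finger_force: 31.1
```

Contact at TCP z 0.2933 matches the pitcher's inner floor; the counter would be at 0.290. Next I ease the pressure and tilt about the tip towards the neck wall.

arm_command(deltas=[[[0,0,-0.06],[0,0,0],3.6],[[-0.58,0,0.006],[0,0.02,0],3.6],[[-0.58,0,0.006],[0,0.02,0],3.6],[[-0.58,0,0.006],[0,0.02,0],3.6],[[-0.58,0,0.006],[0,0.02,0],3.6],[[-0.58,0,0.006],[0,0.02,0],3.6],[[0,0,0],[0,0,0],3.6],[[0,0,0],[0,0,0],3.6]])

```text
clock: 13.65
position: [0.5022, -0.3972, 0.2918]
tool_rot: [3.141, -0.1, 1.475]
force: [0.9, -0.6, 4.8]
grip_width: 0.0408
finger_force: 30.8
```

arm_command(deltas=[[[-0.29,0,0.002],[0,0.01,0],3.6],[[-0.29,0,0.002],[0,0.01,0],3.6],[[0,0,0],[0,0,0],3.6]])

```text
clock: 13.95
position: [0.5016, -0.4033, 0.2911]
tool_rot: [3.141, -0.121, 1.475]
force: [1.6, -0.9, 5.1]
grip_width: 0.0413
finger_force: 30.9
```

arm_command(deltas=[[[-0.29,0,0.002],[0,0.01,0],3.6],[[-0.29,0,0.002],[0,0.01,0],3.6],[[0,0,0],[0,0,0],3.6]])

```text
clock: 14.25
position: [0.501, -0.4089, 0.2903]
tool_rot: [3.142, -0.14, 1.475]
force: [1.7, -0.5, 6.5]
grip_width: 0.0408
finger_force: 30.8
```

arm_command(deltas=[[[-0.29,0,0],[0,0.01,0],3.6],[[-0.29,0,0],[0,0.01,0],3.6],[[0,0,0],[0,0,0],3.6]])

```text
clock: 14.55
position: [0.5006, -0.4144, 0.2895]
tool_rot: [3.142, -0.161, 1.475]
force: [2.1, 0.8, 5.1]
grip_width: 0.0408
finger_force: 30.9
```

Run:
```python
from h import *
s=bot.grab_frame("side");f=bot.grab_frame("top")
print(bot.observe()["moment"],[d["at"] for g in(s,f) for d in bot.mark_of("milk_pitcher",g)[:1]])
o=cv2.convertScaleAbs(s["frame"][110:230,250:340],alpha=1.4); a=f["frame"][150:240,270:370]
cv2.imwrite("pics/t1.png",np.hstack([cv2.resize(o,(400,533),interpolation=cv2.INTER_CUBIC),cv2.resize(a,(400,533),interpolation=cv2.INTER_CUBIC)])[...,::-1])
```

```text
[ 0.13387309 -0.43727076 -0.0989825 ] [[290.5, 214.4], [306.8, 198.0]]
```

arm_command(deltas=[[[-0.29,0,0],[0,0.01,0],3.6],[[-0.29,0,0],[0,0.01,0],3.6],[[0,0,0],[0,0,0],3.6]])

```text
clock: 15.05
position: [0.5, -0.4203, 0.2887]
tool_rot: [3.141, -0.181, 1.475]
force: [1.3, 1.5, 7.9]
grip_width: 0.041
finger_force: 31.0
```

The sideways force is now rising against the wall at a 10° lean. Easing the downward pressure and releasing.

arm_command(deltas=[[[0,0,-0.04],[0,0,0],3.6],[[0,0,0],[0,0,0],4.2],[[0,0,0],[0,0,0],4.4],[[0,0,0],[0,0,0],4.8],[[0,0,0],[0,0,0],6],[[0,0,0],[0,0,0],8.5],[[0,0,0],[0,0,0],8.5],[[0,0,0],[0,0,0],8.5],[[0,0,0],[0,0,0],8.5],[[0,0,0],[0,0,0],8.5]])

```text
clock: 16.05
position: [0.5001, -0.4197, 0.289]
tool_rot: [-3.142, -0.18, 1.476]
force: [0.4, -0.8, -0.1]
grip_width: 0.085
finger_force: 0.0
```

Run:
```python
from h import *
np.set_printoptions(precision=1,suppress=True)
s=bot.grab_frame("side");f=bot.grab_frame("top")
for n in("thermometer","milk_pitcher"):print([(np.array(d["at"]),round(d["p"],2)) for g in(s,f) for d in bot.mark_of(n,g)])
print(proj(s,(.502,-.392,.141)))
```

```text
[(array([160.9, 198.9]), 0.77), (array([199., 200.]), 0.66), (array([305.3, 154.8]), 0.63), (array([202.2, 153.5]), 0.74), (array([339.1, 195.5]), 0.71)]
[(array([291.5, 215.1]), 0.8), (array([303.7, 196.6]), 0.83)]
[305.5 152. ]
```

arm_command(deltas=[[[0,0,-0.5],[0,0,0],8.5],[[0,0,-1],[0,0,0],8.5],[[0,0,-1.5],[0,0,0],8.5],[[0,0,-2],[0,0,0],8.5],[[0,0,-2.5],[0,0,0],8.5],[[0,0,-2.5],[0,0,0],8.5],[[0,0,-2.5],[0,0,0],8.5],[[0,0,-2.5],[0,0,0],8.5],[[0,0,0],[0,0,0],8.5],[[0,0,0],[0,0,0],8.5],[[0,0,0],[0,0,0],8.5]])

```text
clock: 17.45
position: [0.4974, -0.4463, 0.4365]
tool_rot: [-3.141, -0.18, 1.476]
force: [-0.1, -0.0, -0.4]
grip_width: 0.0851
finger_force: 0.0
```

Run:
```python
from h import *
np.set_printoptions(precision=1,suppress=True)
s=bot.grab_frame("side");f=bot.grab_frame("top")
for n in("thermometer","milk_pitcher"):print([(np.array(d["at"]),round(d["p"],2)) for g in(s,f) for d in bot.mark_of(n,g)])
o=s["frame"][110:290,190:340]; a=f["frame"][150:240,250:370]
cv2.imwrite("pics/e1.png",np.hstack([cv2.resize(o,(450,540),interpolation=cv2.INTER_CUBIC),cv2.resize(a,(350,540),interpolation=cv2.INTER_CUBIC)])[...,::-1])
```

```text
[(array([160.8, 197.5]), 0.87), (array([307.3, 154.1]), 0.68), (array([200.2, 197. ]), 0.61), (array([334.8, 193.8]), 0.83), (array([148.2, 145.1]), 0.7)]
[(array([288.8, 211.5]), 0.87), (array([304.9, 197. ]), 0.55)]
```

View pics/e1.png

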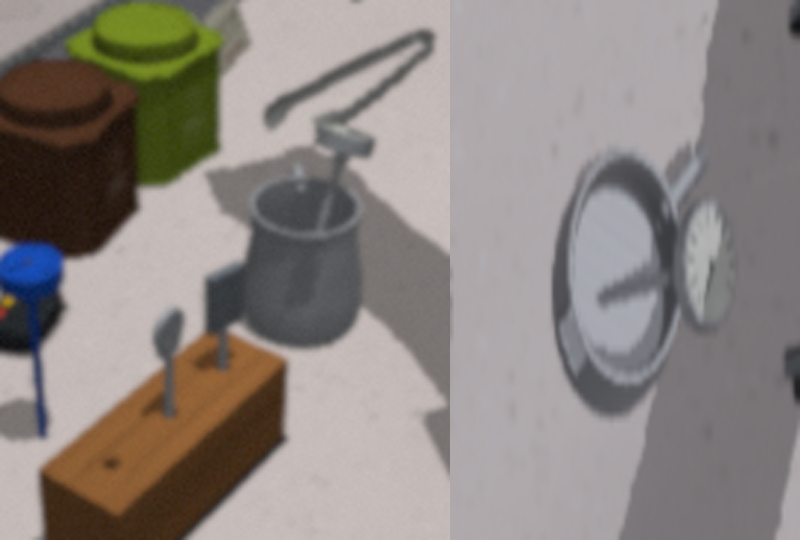

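The thermometer stands in the pitcher, leaning on the rim with its dial at side crop (345,135) and its stem inside the mouth. The spoon and spatula are still in the block, the pitcher hasn't moved, and the gripper is clear.

```bash
python3 -c "
from h import *
s=bot.grab_frame('side');print([d['at'] for d in bot.mark_of('thermometer',s)]);print(bot.job_done())"
```

```text
[[158.4, 198.2], [197.9, 198.3], [307.3, 155.6]]
the job is handed in; nothing more can be done
None
```

The small white thermometer now stands in the milk pitcher, tip lowered to the floor before release and leaning on the rim; the spoon, spatula and pitcher stayed in place, and the job was handed in at about 17.5 s on the robot's clock.

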